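# Slide a flat carton under the thickness gauge

## Task

Check that the packed flat white carton is thin enough for the post: line it up and slide it lengthwise along the table, under the low beam of the aluminium gauge from its open flared mouth, until its front edge sits flat against the end stop. Only push it with the fingers: keep it flat on the table, never pick it up or tip it, and leave the bottle, the tape roll and the small box where they stand. Finish with the hand clear of everything.

Things in the scene. Friction and masses are not known exactly. Their poses are not given: they have to be found in the camera images.
- carton: Closed flat white carton, rigid, 90 mm wide (its x), 160 mm long (its y), 20 mm thick, about 0.2 kg, loose and flat on the table in front of the gauge's mouth, up to 25 mm off the lane's centre line and turned up to 0.35 rad from it. Origin at the centre of its underside. Too wide to grip from above; slides with 1 to 2 N.
- carton_front (a point): Middle of the lower edge of the carton's +y end, the end that goes in first: 80 mm along y from the carton's origin.
- gauge: Aluminium gauge fixed to the table. Origin on the table under the middle of the beam; its +y is the sliding direction, to the robot's left within 0.2 rad. Beam: y -20 to 20 mm, x -70 to 70 mm, underside 25 mm and top 45 mm above the table (screw heads 49). Lane on the bare table, 104 mm wide, between side guides 18 mm wide, 25 mm high, from y -20 to 100 mm.
- gauge_mouth (a point): Centre of the flared mouth, on the table, 53 mm before the gauge's origin (its y = -53 mm). Two 20 mm high lead-in plates, 145 mm apart here, narrow to the lane at the beam.
- gauge_stop (a point): Foot of the end stop's near face, at the lane's centre (gauge y = 100 mm). The stop is a cross bar 25 mm high, 14 mm thick. With the carton home its front is here, its centre at gauge y = 20 mm, and 40 mm of its rear end sticks out before the beam.
- bottle: Bystander: standing drink bottle with a blue cap, 64 mm across, 190 mm tall, origin at the centre of its foot. Stands on the table past the end-stop end of the gauge.
- tape_roll: Bystander: roll of packing tape lying flat, 96 mm across, 48 mm high, origin at the centre of its underside. Past the end-stop end of the gauge.
- small_box: Bystander: small brown box with a pale tape band, 60 x 60 x 90 mm high, origin at the centre of its underside. Past the end-stop end of the gauge.
Mind the look-alikes: they are no part of the job. Several things look just like the carton: the one meant starts farthest to the robot's right.

How it is judged:
At the end, for the whole second after the job is handed in: The carton lies flat and at rest on the table under the beam, its front edge against the end stop: its centre within 6 mm of home along the lane and 12 mm across it, square to the lane within 0.06 rad (y of carton in the frame of gauge between 0.014 and 0.024 m and x of carton in the frame of gauge between -0.012 and 0.012 m and angle between the y axis of carton and the y axis of gauge, either way round below 0.06 rad and angle between carton's own z axis and vertical below 0.04 rad and height (world z) of carton below 0.004 m and linear speed of carton below 0.01 m/s); the robot touches nothing.
It fails at once if the carton is lifted off the table (its centre rises 10 mm) (height (world z) of carton above 0.01 m).
It fails at once if the carton is tipped by more than 0.12 rad (angle between carton's own z axis and vertical above 0.12 rad).
It fails at once if a bystander is moved by more than 15 mm (distance of any of bottle, tape_roll, small_box from where it was at the start of the episode above 0.015 m).
It also fails if it takes over 72 s, if anything falls off the work surface, if the arm or the gripper's body presses on something with over 40 N, if the wrist force passes 120 N, or if a joint passes its speed limit or range.

## Robot

A 6-joint arm with a two-finger parallel gripper is mounted at the origin on the work surface. World frame = base frame: x ahead of the robot, y to its left, z up, the work surface at z = 0. Lengths are in m, angles in rad, forces in N, time in s.
With the tool pointing down it reaches from about 0.25 to 0.775 m from the base axis. Payload 4 kg.
Tool frame: the origin (TCP) lies at the centre of the arm's flange, where the gripper is bolted on; the fingertips stand ahead of it and the grasp point (between the pads) lies 180 mm ahead of it (robot.tcp_to_tips is the z of the fingertips in the tool frame, in m); z points along the fingers, y is the direction in which the jaws open and shut (so a half turn about z gives the same grasp; the last joint's range is limited). The gripper opens to 94 mm and grips with 3 to 60 N. Pads are 16 mm wide; open, the fingers measure 119 mm over their backs; the gripper's body (75 mm by 177 mm) begins 78 mm behind the grasp point.
Start: joints at [1.159, 0.087, 1.371, -0, 1.684, -0.103], TCP at [0.167, 0.524, 0.405] pointing down, gripper open.
Joint ranges: [-3.1, 3.1], [-0.76, 2.03], [0.27, 2.55], [-1.08, 4.22], [0.17, 2.65], [-2.57, 2.57]. Speed limits (rad/s): [2.79, 2.79, 3.14, 3.14, 3.14, 3.14].

## Interface

Orientations are given as [roll, pitch, yaw] about the fixed x, y, z axes, in that order (R = Rz(yaw) Ry(pitch) Rx(roll)).
In Python, from bench import robot gives the robot as it stands.
- The arm moves only by the tool move_arm, never from a script. Its argument "increments" is a list that holds one entry, the list of rows, each a list of 7 numbers: the opening, from 0 (shut) to 1 (fully open), then the shift along the tool's x, y, z as a fraction of full scale, then the turn, a rotation vector about the tool's x, y, z as a fraction of full scale. In form: [[[jaw, dx, dy, dz, rx, ry, rz], ...]]. A call has 1 to 8 rows; each row is the pose to reach, as a shift and turn from the pose commanded when the call began, along the tool's axes at that moment; what a row does not reach only later rows make up. Full scale, the value 1, is 0.1 m for a shift and pi/2 rad for a turn. A row lasts 1/12 s, in which the tool goes at most 41.7 mm and 7.16 degrees, less where a joint would pass 70% of its speed; a pose out of reach is approached as far as the arm can. A call with a number of a shift or a turn outside -1 to 1 is refused whole. A call with a gripper value outside its range is refused whole. The fingers move at their own pace and stop on an object; the grip force is fixed at half the most. Time passes only in rows, so rows that repeat a pose let the fingers close. It gives the time, the measured TCP pose, the force and the opening at its end, in the units of the state.
- robot.get_obs(): the state, without advancing time (a new reading comes with each control period).
- robot.snapshot(name): name is "side" or "top" or "wrist"; returns (picture, depth): 400x640x3 uint8, red, green, blue; 400x640 float32, m along the optical axis (not along the pixel's ray), 0 where there is no reading.
- robot.camera_params(name): a dict with "mtx" (3x3 intrinsics, pixels), "R" (3x3) and "t" (3): a world point X has camera coordinates R X + t. Camera axes: x right, y down, z forward; pixel columns grow to the right and rows downward; lengths in m; the calibration is good to about 2 mm. A picture is of the moment at which its call begins: read the wrist's pose just before it. camera_params takes no time and is no camera call; for the wrist camera it gives the pose at the moment of the call.
- robot.close_job(): hands the job in, once; it reports no verdict.
The state is a dict: "time": time; "joint_positions": joint angles; "qvel": joint speeds; "joint_torque": joint torques, N m; "tool_pos": TCP position; "ee_rot": TCP orientation; "wrist_force": force on the tool from outside, world axes, zero at the start; "wrist_torque": the same for the moment, N m; "width": finger opening in m.
Only numpy, scipy, OpenCV 4.12 (cv2) and the standard library are available. Lean on these libraries where they do the work, as an engineer would, in place of code of your own. Each camera call takes 0.05 s, during which the arm holds its last target.

## Working session

There is one attempt and no reset: what is moved stays moved. The work goes in short steps, Python scripts to look and compute and a tool call to move; the robot and the scene stay as the last step left them, time stands still between calls to the robot, and variables do not carry over. Pictures are saved under pics/ and viewed, and the job is handed in when it is done.

Besides the shell and the picture viewer there is one more tool, called after "Request:" as a command line: name --argument value ..., lists and objects as JSON in quotes. move_arm: Moves the arm, as the interface text tells. Its arguments: {"type":"object","properties":{"increments":{"type":"array","items":{"type":"array","items":{"type":"array","items":{"type":"number","minimum":-1,"maximum":1}}}}},"required":["increments"]}

```bash
ls; mkdir -p pics; python3 - <<'E'
from bench import robot
import cv2
print(robot.get_obs(), robot.tcp_to_tips)
for n in ["top","side"]:
    p,d=robot.snapshot(n); cv2.imwrite(f"pics/{n}0.png",p[:,:,::-1]); 
    import numpy as np; np.save(f"pics/{n}0d.npy",d); c=robot.camera_params(n); print(n,c)
E
```

```text
pics
{'time': 0.0, 'joint_positions': array([ 1.15887645e+00,  8.79707690e-02,  1.37224069e+00, -4.23716749e-05,
        1.68359450e+00, -1.03106007e-01]), 'qvel': array([ 0.00036642, -0.00139014, -0.00070837, -0.00121783,  0.00194394,
        0.00222234]), 'joint_torque': array([ 3.10417263e-04, -3.40178990e+01, -3.02428257e+01,  7.17437896e-02,
        3.31114966e-02, -1.59710344e-04]), 'tool_pos': array([0.16713147, 0.52387924, 0.40350196]), 'ee_rot': array([-3.13938677e+00, -1.85911286e-04,  2.83277385e+00]), 'wrist_force': array([-0.39107787,  0.47558433,  0.59229387]), 'wrist_torque': array([-0.0023239 ,  0.06006629, -0.03416998]), 'width': 0.09388378903316949} 0.1992
top {'mtx': array([[362.13338351,   0.        , 315.07743861],
       [  0.        , 362.13338351, 204.01681498],
       [  0.        ,   0.        ,   1.        ]]), 'R': array([[ 3.00184870e-04, -9.99808256e-01,  1.95796352e-02],
       [-9.87355903e-01, -3.40007432e-03, -1.58482680e-01],
       [ 1.58518864e-01, -1.92844943e-02, -9.87167604e-01]]), 't': array([0.11630444, 0.51637001, 0.81097237])}
side {'mtx': array([[434.52837315,   0.        , 318.03100051],
       [  0.        , 434.52837315, 202.80188411],
       [  0.        ,   0.        ,   1.        ]]), 'R': array([[ 0.97898099, -0.20394021,  0.00214597],
       [-0.12881237, -0.62643163, -0.76875925],
       [ 0.15812523,  0.75232427, -0.63953468]]), 't': array([-0.46694367,  0.18032979,  0.89125789])}
```

View pics/top0.png

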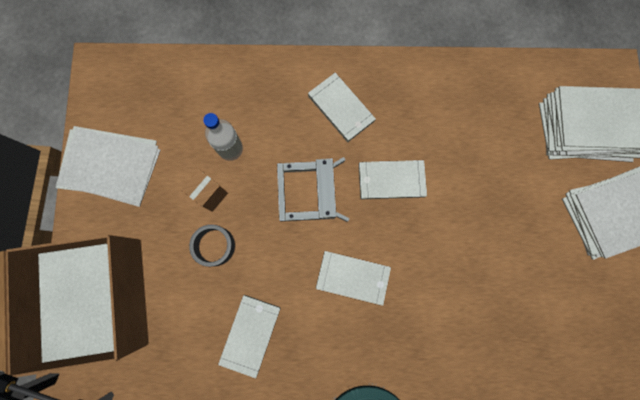

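View pics/side0.png

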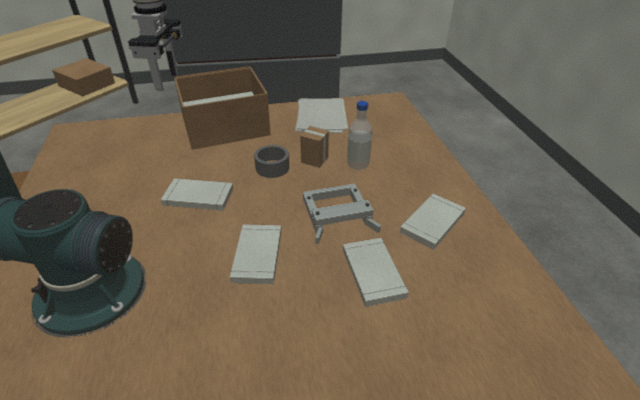

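Carton-like things in the top view: (393,180), (354,278), (341,106) and (249,336), plus the paper stacks at the right edge (590,120)/(610,210), which aren't cartons. The one farthest to the robot's right, and in front of the mouth, is (393,180). I'll check it in an enlarged crop.

```bash
cat > h.py <<'E'
import numpy as np,cv2
def px2w(c,uv,z):
    uv=np.atleast_2d(np.array(uv,float)); r=np.c_[uv,np.ones(len(uv))]@np.linalg.inv(c['mtx']).T
    d=r@c['R']; o=-c['R'].T@c['t']; s=(z-o[2])/d[:,2]
    return o+d*s[:,None]
def w2px(c,X):
    X=np.atleast_2d(X); q=(X@c['R'].T+c['t'])@c['mtx'].T; return q[:,:2]/q[:,2:]
def crop(p,u0,v0,u1,v1,k,name):
    im=cv2.resize(p[v0:v1,u0:u1,::-1],None,fx=k,fy=k,interpolation=cv2.INTER_CUBIC)
    for u in range((u0//10+1)*10,u1,10): cv2.putText(im,str(u),((u-u0)*k-8,8),0,.3,(0,0,255)); cv2.line(im,((u-u0)*k,10),((u-u0)*k,16),(0,0,255))
    for v in range((v0//10+1)*10,v1,10): cv2.putText(im,str(v),(0,(v-v0)*k+3),0,.3,(0,0,255)); cv2.line(im,(20,(v-v0)*k),(26,(v-v0)*k),(0,0,255))
    cv2.imwrite(name,im)
E
python3 - <<'E'
import cv2; from h import *
p=cv2.imread("pics/top0.png")[:,:,::-1]
crop(p,270,145,435,235,4,"pics/c0.png")
E
```

```text
(no output)
```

View pics/c0.png

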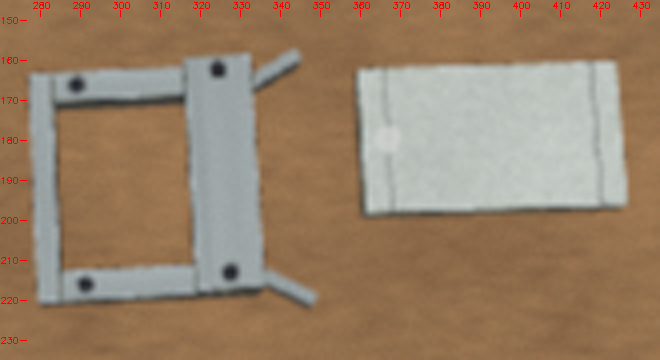

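The crop shows the carton's top face with corners at (359,162), (424,160), (426,196), (361,198). The beam is at (316..336, 158..218), the mouth plates end near (344,158) and (348,220), and the stop bar is at u≈278..284.

```bash
python3 - <<'E'
from bench import robot
from h import *
c=robot.camera_params("top")
K=px2w(c,[(359.5,162.5),(424,160.2),(426.3,196.7),(361.7,198.7)],.02)
print("carton",K.round(4),"len",np.linalg.norm(K[0]-K[1]),np.linalg.norm(K[3]-K[2]),"wid",np.linalg.norm(K[0]-K[3]),np.linalg.norm(K[1]-K[2]))
ctr=K.mean(0); ax=(K[0]+K[3]-K[1]-K[2])[:2]; print(ctr,"yaw of y axis vs world y",np.arctan2(-ax[0],ax[1]))
B=px2w(c,[(316.2,159.5),(332.3,158.3),(336,217.2),(319.5,218.2)],.045)
print("beam",B.round(4),np.linalg.norm(B[0]-B[1]),np.linalg.norm(B[1]-B[2]),B.mean(0))
ax=(B[0]-B[3]+B[1]-B[2])[:2];print("gauge yaw (x axis=robot fwd)",np.arctan2(ax[1],ax[0]))
S=px2w(c,[(277.5,163.8),(283.5,163.3),(285.5,220),(280,220.5)],.025);print("stop",S.round(4))
ax=(S[0]-S[3])[:2];print(np.arctan2(ax[1],ax[0]))
for n,uv in [("scr",[(289,166.3),(291,216.3)])]:
  X=px2w(c,uv,.027);print(X, np.arctan2(*(X[0]-X[1])[1::-1]))
X=px2w(c,[(324.4,162.3),(327.4,213.2)],.047);print(X,X.mean(0), np.arctan2(*(X[0]-X[1])[1::-1]))
d=np.load("pics/top0d.npy")
for uv in [(390,180),(325,190),(350,190),(280,190)]: print(uv,d[uv[1],uv[0]])
X=px2w(c,[(390,180)],0.02);print((X@c['R'].T+c['t'])[0,2])
X=px2w(c,[(325,190)],0.045);print((X@c['R'].T+c['t'])[0,2])
E
```

```text
carton [[ 0.6231  0.0077  0.02  ]
 [ 0.6299 -0.152   0.02  ]
 [ 0.5383 -0.1533  0.02  ]
 [ 0.5328  0.0041  0.02  ]] len 0.15991460935474358 0.15752322271933125 wid 0.09036230261324271 0.09156285227738305
[ 0.58099953 -0.07337156  0.02      ] yaw of y axis vs world y 0.03876859783751509
beam [[0.6228 0.1147 0.045 ]
 [0.626  0.0763 0.045 ]
 [0.4845 0.0687 0.045 ]
 [0.482  0.1071 0.045 ]] 0.03856855822193907 0.1417336313993582 [0.55383479 0.09169461 0.045     ]
gauge yaw (x axis=robot fwd) 0.0538764880611707
stop [[0.6172 0.2083 0.025 ]
 [0.6186 0.1938 0.025 ]
 [0.4799 0.1871 0.025 ]
 [0.4787 0.2001 0.025 ]]
0.05934444477036292
[[0.61060591 0.18024999 0.027     ]
 [0.48856018 0.17408674 0.027     ]] 0.05045667515241011
[[0.61548436 0.09528052 0.047     ]
 [0.49353072 0.08876925 0.047     ]] [0.55450754 0.09202489 0.047     ] 0.053340730580297556
(390, 180) 0.8836077
(325, 190) 0.8499318
(350, 190) 0.8994281
(280, 190) 0.8700522
0.8843499458976434
0.8517356829099928
```

Request:
move_arm --increments '[[[0.6,0,0,0,0,0,-0.08],[0.6,0,0,0,0,0,-0.155],[0.6,0,0,0,0,0,-0.231],[0.6,0,0,0,0,0,-0.231]]]'

```text
time: 0.43
tool_pos: [0.1671, 0.5239, 0.404]
ee_rot: [-3.14, -0.001, -3.086]
wrist_force: [-0.2, 0.6, 0.4]
width: 0.0708
```

Request:
move_arm --increments '[[[0.6,-0.2,-0.3,0,0,0,0],[0.6,-0.4,-0.6,0,0,0,0],[0.6,-0.65,-0.88,0,0,0,0]]]'

```text
time: 0.68
tool_pos: [0.2365, 0.4387, 0.4042]
ee_rot: [-3.141, -0.001, -3.088]
wrist_force: [0.3, -0.2, 0.6]
width: 0.0568
```

Request:
move_arm --increments '[[[0.6,-0.2,-0.3,0,0,0,0],[0.6,-0.4,-0.6,0,0,0,0],[0.6,-0.65,-0.88,0,0,0,0]]]'

```text
time: 0.93
tool_pos: [0.3066, 0.3537, 0.4045]
ee_rot: [3.142, -0.0, -3.09]
wrist_force: [0.2, 0.4, 0.3]
width: 0.0565
```

Request:
move_arm --increments '[[[0.6,-0.2,-0.3,0,0,0,0],[0.6,-0.4,-0.6,0,0,0,0],[0.6,-0.65,-0.88,0,0,0,0]]]'

```text
time: 1.18
tool_pos: [0.3764, 0.2692, 0.4046]
ee_rot: [3.141, -0.0, -3.091]
wrist_force: [-0.2, 1.5, 0.1]
width: 0.0565
```

Request:
move_arm --increments '[[[0.6,-0.2,-0.3,0,0,0,0],[0.6,-0.4,-0.6,0,0,0,0],[0.6,-0.65,-0.88,0,0,0,0]]]'

```text
time: 1.43
tool_pos: [0.4461, 0.1848, 0.4047]
ee_rot: [3.141, -0.0, -3.091]
wrist_force: [0.3, 0.3, 0.5]
width: 0.0565
```

Request:
move_arm --increments '[[[0.6,-0.2,-0.3,0,0,0,0],[0.6,-0.4,-0.6,0,0,0,0],[0.6,-0.65,-0.88,0,0,0,0]]]'

```text
time: 1.68
tool_pos: [0.5158, 0.1004, 0.4046]
ee_rot: [3.141, -0.0, -3.091]
wrist_force: [0.9, 1.1, 0.2]
width: 0.0566
```

Request:
move_arm --increments '[[[0.6,-0.2,-0.3,0,0,0,0],[0.6,-0.4,-0.6,0,0,0,0],[0.6,-0.65,-0.88,0,0,0,0]]]'

```text
time: 1.93
tool_pos: [0.5856, 0.016, 0.4044]
ee_rot: [3.141, -0.001, -3.092]
wrist_force: [0.5, 1.4, 0.6]
width: 0.0564
```

Request:
move_arm --increments '[[[0.6,-0.2,-0.3,0,0,0,0],[0.6,-0.4,-0.6,0,0,0,0],[0.6,-0.68,-0.88,0,0,0,0],[0.6,-0.68,-0.88,0,0,0,0]]]'

```text
time: 2.27
tool_pos: [0.6613, -0.0717, 0.3998]
ee_rot: [-3.14, -0.004, -3.097]
wrist_force: [-1.3, -0.2, -1.1]
width: 0.0564
```

```bash
cat >> h.py <<'E'
G=np.array([.554,.092]);a=.054
def g(X): 
    X=np.atleast_2d(X)[:,:2]-G; return X@np.array([[np.cos(a),-np.sin(a)],[np.sin(a),np.cos(a)]])
E
python3 - <<'E'
from bench import robot
from h import *
o=robot.get_obs(); c=robot.camera_params("wrist"); p,d=robot.snapshot("wrist")
print(o['tool_pos'],o['ee_rot'],g(o['tool_pos'])); np.savez("pics/w1.npz",d=d,**c); cv2.imwrite("pics/w1.png",p[:,:,::-1])
E
```

```text
[ 0.66130828 -0.0717315   0.39976147] [-3.14029362 -0.00401119 -3.0966199 ] [[ 0.09831466 -0.16928467]]
```

View pics/w1.png

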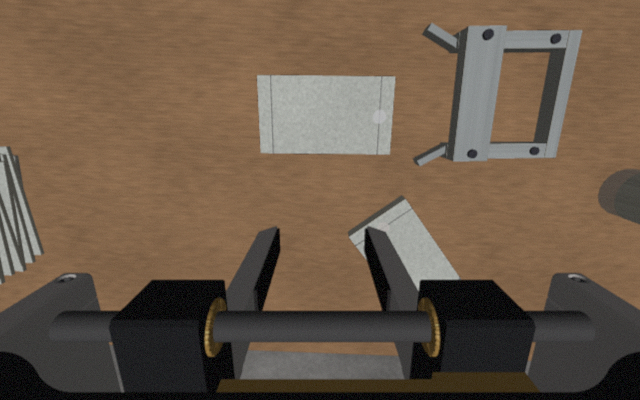

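The wrist view shows the carton with corners at (257,76), (395,76), (391,154), (261,153), roughly aligned with the gauge (beam at 460..505, 25..160). The look-alike at (410,240) is beyond the fingers.

```bash
python3 - <<'E'
from h import *
c=dict(np.load("pics/w1.npz")); p=cv2.imread("pics/w1.png")[:,:,::-1]
K=px2w(c,[(391,153.5),(261,153.5),(258,75.8),(395,75.8)],.02)
print(K.round(4),K.mean(0)); print("gauge",g(K).round(4), g(K).mean(0))
print(np.linalg.norm(K[0]-K[1]),np.linalg.norm(K[3]-K[2]),np.linalg.norm(K[0]-K[3]),np.linalg.norm(K[1]-K[2]))
S=px2w(c,[(487.5,34.5),(472,153.5)],.048); print("beam screws",S,g(S),np.arctan2(*(S[1]-S[0])[1::-1]))
L=px2w(c,[(349,234),(405,197)],.02);print("look",L,g(L))
crop(p,240,60,400,180,5,"pics/c1.png");crop(p,410,15,590,170,4,"pics/c2.png")
E
```

```text
[[ 0.6243  0.0116  0.02  ]
 [ 0.6315 -0.1489  0.02  ]
 [ 0.5422 -0.1512  0.02  ]
 [ 0.5353  0.0064  0.02  ]] [ 0.58333737 -0.07052946  0.02      ]
gauge [[ 0.0659 -0.0841]
 [ 0.0644 -0.2447]
 [-0.0249 -0.2422]
 [-0.0233 -0.0845]] [ 0.02052228 -0.16387599]
0.16064646829481224 0.15774834424609982 0.08922992231474822 0.08928259000890415
beam screws [[0.4954522  0.09020352 0.048     ]
 [0.61685857 0.09697658 0.048     ]] [[-0.05855942  0.00136618]
 [ 0.06303555  0.00157661]] 0.05573057438745893
look [[ 0.73378557 -0.03272012  0.02      ]
 [ 0.67921288  0.03572922  0.02      ]] [[ 0.17279189 -0.13424203]
 [ 0.12199322 -0.06294697]]
```

View pics/c1.png

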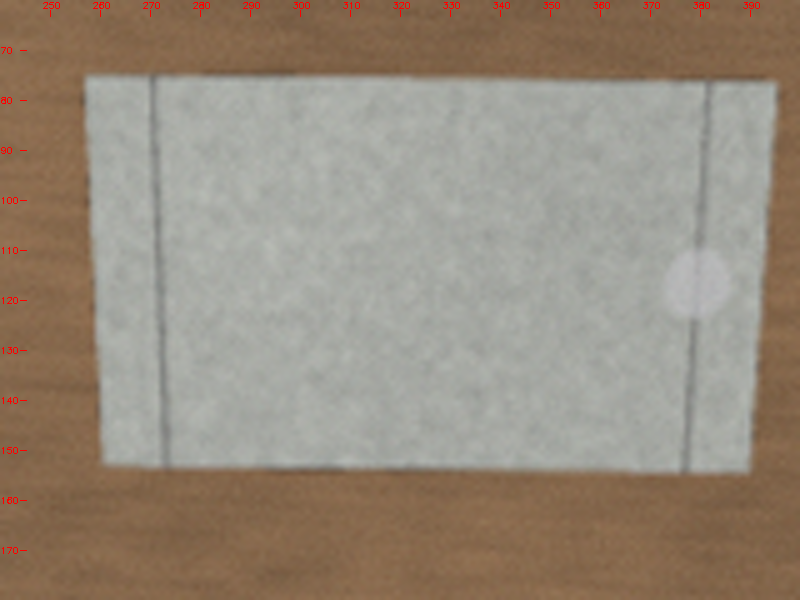

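View pics/c2.png

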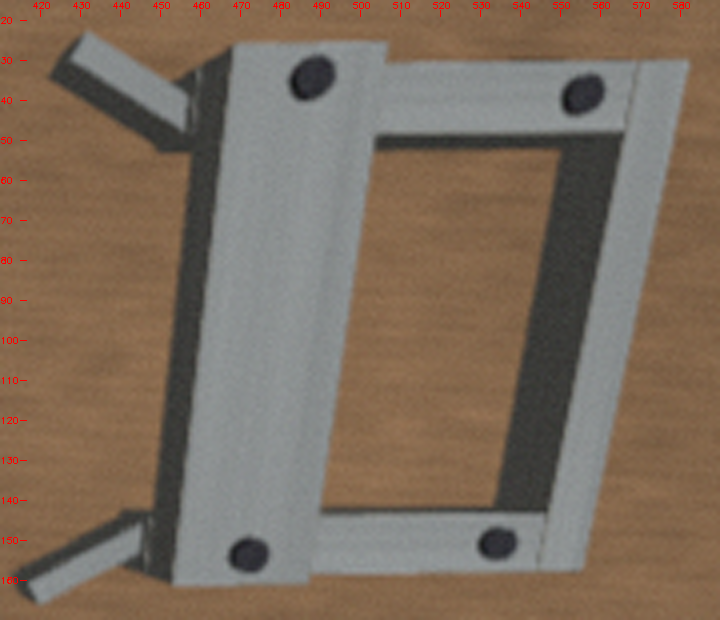

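Request:
move_arm --increments '[[[0.6,0,0,0.3,0,0,0],[0.6,0,0,0.6,0,0,0],[0.6,0,0,0.9,0,0,0],[0.6,0,0,1.0,0,0,0],[0.6,0,0,1.0,0,0,0]]]'

```text
time: 2.73
tool_pos: [0.6564, -0.0654, 0.3006]
ee_rot: [3.139, -0.008, -3.088]
wrist_force: [-0.0, 0.4, 0.2]
width: 0.0564
```

Request:
move_arm --increments '[[[0.6,0,0,0.3,0,0,0],[0.6,0,0,0.6,0,0,0],[0.6,0,0,0.8,0,0,0],[0.6,0,0,0.92,0,0,0],[0.6,0,0,0.92,0,0,0],[0.6,0,0,0.92,0,0,0]]]'

```text
time: 3.23
tool_pos: [0.6582, -0.0662, 0.2143]
ee_rot: [-3.141, 0.002, -3.088]
wrist_force: [-0.1, -0.4, 1.0]
width: 0.0564
```

```bash
python3 - <<'E'
from bench import robot
from h import *
o=robot.get_obs(); print(o['tool_pos'],o['ee_rot'],g(o['tool_pos']))
from scipy.spatial.transform import Rotation as R
print("tip",o['tool_pos']+R.from_euler('xyz',o['ee_rot']).apply([0,0,.1992]))
c=robot.camera_params("top");p,d=robot.snapshot("top"); cv2.imwrite("pics/t2.png",p[:,:,::-1]); crop(p,270,120,435,240,4,"pics/c3.png")
E
```

```text
[ 0.65823834 -0.06616921  0.21432507] [-3.14125246e+00  1.92780993e-03 -3.08765994e+00] [[ 0.09554941 -0.16356479]]
tip [ 0.65862545 -0.06621618  0.01512545]
```

View pics/c3.png

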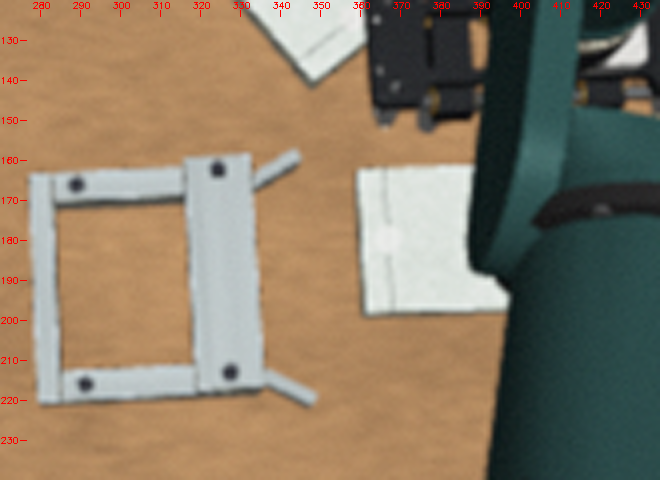

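Request:
move_arm --increments '[[[0.6,0.05,0,0.06,0,0,0],[0.6,0.1,0,0.06,0,0,0],[0.6,0.16,0,0.06,0,0,0],[0.6,0.22,0,0.06,0,0,0],[0.6,0.28,0,0.06,0,0,0],[0.6,0.34,0,0.06,0,0,0],[0.6,0.39,0,0.06,0,0,0],[0.6,0.39,0,0.06,0,0,0]]]'

```text
time: 3.95
tool_pos: [0.6179, -0.0686, 0.2071]
ee_rot: [-3.142, -0.0, -3.088]
wrist_force: [-0.1, 0.7, 0.6]
width: 0.0565
```

```bash
python3 - <<'E'
from bench import robot
from h import *
o=robot.get_obs(); print(o['tool_pos'],o['ee_rot'],g(o['tool_pos']),o['wrist_force'])
c=robot.camera_params("wrist"); p,d=robot.snapshot("wrist")
np.savez("pics/w2.npz",d=d,**c); cv2.imwrite("pics/w2.png",p[:,:,::-1])
E
```

```text
[ 0.61793791 -0.06855899  0.20707718] [-3.14150814e+00 -2.95659892e-04 -3.08773294e+00] [[ 0.05517874 -0.16377592]] [-0.11028396  0.70451536  0.61987988]
```

View pics/w2.png

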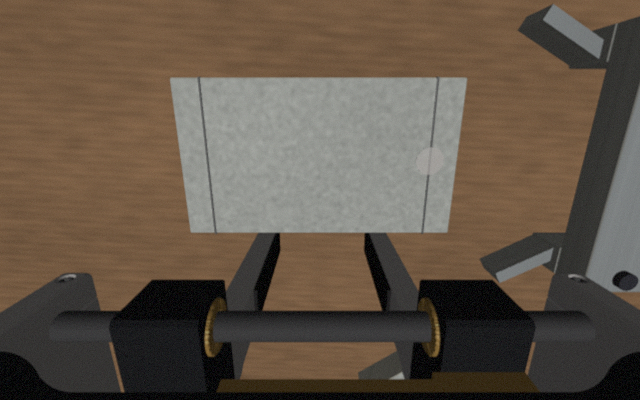

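The fingers' front is against the carton's near long edge (row 233). The carton is square to the hand, with corners at (171,78), (466,78), (448,233), (190,233).

```bash
python3 - <<'E'
from h import *
c=dict(np.load("pics/w2.npz")); p=cv2.imread("pics/w2.png")[:,:,::-1]
K=px2w(c,[(448.5,232.5),(190.5,232.5),(171.5,78),(466,78)],.02)
print("gauge",g(K).round(4), g(K).mean(0))
# mouth plate tips top z .02: near tip corners
S=px2w(c,[(552,6),(497,280)],.02); print(g(S))
S=px2w(c,[(519,32),(481,259)],.0); print(g(S), g(S).mean(0))
E
```

```text
gauge [[ 0.0464 -0.0852]
 [ 0.0463 -0.2456]
 [-0.0431 -0.2445]
 [-0.043  -0.0866]] [ 0.00167416 -0.16546591]
[[-0.07669846 -0.04791622]
 [ 0.07997001 -0.04947482]]
[[-0.06974221 -0.05021697]
 [ 0.07546033 -0.05010885]] [ 0.00285906 -0.05016291]
```

Request:
move_arm --increments '[[[0.6,-0.1,0,0,0,0,0],[0.6,-0.25,0,0,0,0,0],[0.6,-0.3,0,-0.3,0,0,0],[0.6,-0.3,0,-0.6,0,0,0],[0.6,-0.3,0,-0.9,0,0,0],[0.6,-0.3,0,-0.9,0,0,0]]]'

```text
time: 4.5
tool_pos: [0.6503, -0.0671, 0.3045]
ee_rot: [-3.139, 0.012, -3.087]
wrist_force: [0.8, -1.5, 2.2]
width: 0.0566
```

Request:
move_arm --increments '[[[0.6,0.2,-0.25,0,0,0,0],[0.6,0.4,-0.5,0,0,0,0],[0.6,0.65,-0.8,0,0,0,0],[0.6,0.83,-1.0,0,0,0,0],[0.6,0.83,-1.0,0,0,0,0]]]'

```text
time: 4.92
tool_pos: [0.5687, -0.1747, 0.2959]
ee_rot: [-3.14, -0.003, -3.093]
wrist_force: [1.0, 0.6, -0.4]
width: 0.0562
```

Request:
move_arm --increments '[[[0.6,0,-0.1,0,0,0,0.07],[0.6,0,-0.2,0,0,0,0.14],[0.6,0,-0.21,0,0,0,0.21],[0.6,0,-0.21,0,0,0,0.28],[0.6,0,-0.21,0,0,0,0.35],[0.6,0,-0.21,0,0,0,0.42],[0.6,0,-0.21,0,0,0,0.49],[0.6,0,-0.21,0,0,0,0.56]]]'

```text
time: 5.58
tool_pos: [0.5727, -0.1916, 0.2958]
ee_rot: [-3.141, -0.002, 2.311]
wrist_force: [-0.3, 0.6, -0.5]
width: 0.0562
```

Request:
move_arm --increments '[[[0.6,0,0,0,0,0,0.07],[0.6,0,0,0,0,0,0.14],[0.6,0,0,0,0,0,0.21],[0.6,0,0,0,0,0,0.28],[0.6,0,0,0,0,0,0.35],[0.6,0,0,0,0,0,0.42],[0.6,0,0,0,0,0,0.44],[0.6,0,0,0,0,0,0.44]]]'

```text
time: 6.25
tool_pos: [0.5727, -0.1916, 0.2959]
ee_rot: [-3.141, -0.001, 1.625]
wrist_force: [0.7, -0.3, -0.2]
width: 0.0563
```

```bash
python3 - <<'E'
from bench import robot
from h import *
o=robot.get_obs(); print(o['tool_pos'],o['ee_rot'],g(o['tool_pos']),o['joint_positions'])
c=robot.camera_params("wrist"); p,d=robot.snapshot("wrist")
np.savez("pics/w3.npz",d=d,**c); cv2.imwrite("pics/w3.png",p[:,:,::-1])
E
```

```text
[ 0.57270444 -0.19158461  0.29590216] [-3.14062154e+00 -8.87469937e-04  1.62496939e+00] [[ 0.00337105 -0.28418079]] [-4.16773819e-01  2.50398414e-01  1.40027767e+00  3.51321570e-04
  1.49218464e+00 -4.70975120e-01]
```

View pics/w3.png

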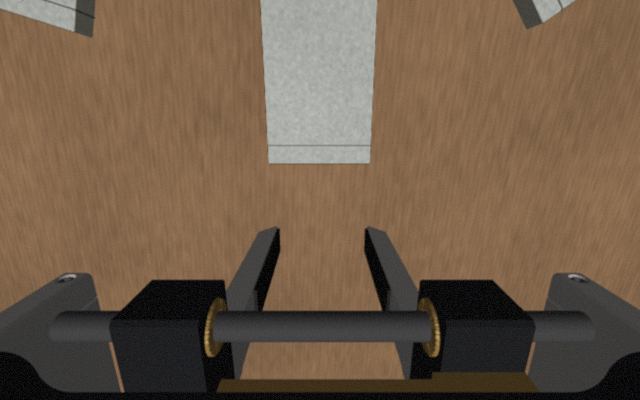

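Request:
move_arm --increments '[[[0.6,0,-0.01,0.25,0,0,0],[0.6,0,-0.01,0.5,0,0,0],[0.6,0,-0.01,0.75,0,0,0],[0.6,0,-0.01,0.88,0,0,0],[0.6,0,-0.01,0.88,0,0,0],[0.6,0,-0.01,0.88,0,0,0]]]'

```text
time: 6.8
tool_pos: [0.5714, -0.192, 0.2081]
ee_rot: [-3.14, -0.001, 1.625]
wrist_force: [0.5, -0.6, 1.0]
width: 0.0564
```

Request:
move_arm --increments '[[[0.6,0.08,0,0,0,0,0],[0.6,0.16,0,0,0,0,0],[0.6,0.24,0,0,0,0,0],[0.6,0.31,0,0,0,0,0],[0.6,0.38,0,0,0,0,0],[0.6,0.45,0,0,0,0,0],[0.6,0.53,0,0,0,0,0],[0.6,0.6,0,0,0,0,0]]]'

```text
time: 7.47
tool_pos: [0.5683, -0.1317, 0.2092]
ee_rot: [3.141, 0.001, 1.625]
wrist_force: [1.4, -2.6, 1.6]
width: 0.0559
```

```bash
python3 - <<'E'
from bench import robot
from h import *
o=robot.get_obs(); print(o['tool_pos'],o['ee_rot'],g(o['tool_pos']),o['wrist_force'])
c=robot.camera_params("wrist"); p,d=robot.snapshot("wrist")
np.savez("pics/w4.npz",d=d,**c); cv2.imwrite("pics/w4.png",p[:,:,::-1])
E
```

```text
[ 0.5682862  -0.13165395  0.20921917] [3.14060682e+00 6.54680845e-04 1.62491332e+00] [[ 0.00219393 -0.22409903]] [ 1.35127725 -2.63886345  1.58857521]
```

View pics/w4.png

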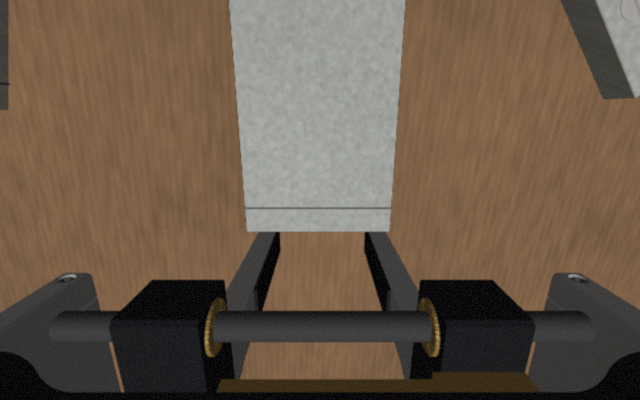

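```bash
python3 - <<'E'
from bench import robot
from h import *
c=robot.camera_params("top");p,d=robot.snapshot("top"); crop(p,270,130,435,230,4,"pics/c5.png")
E
```

```text
(no output)
```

View pics/c5.png

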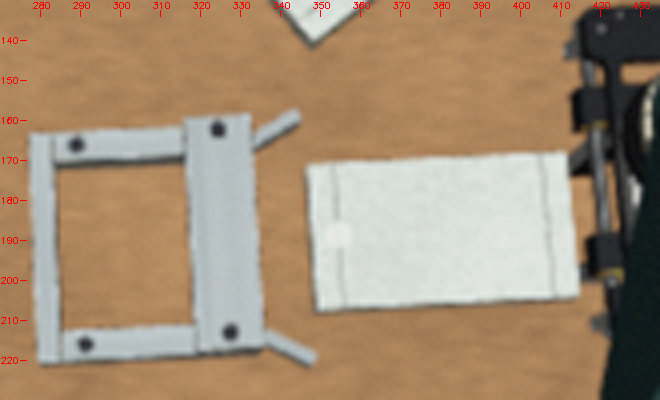

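The carton's front corners at (347,171) and (349,207) are centred on the mouth, whose tips are at (344,158) and (348,220). I'll keep pushing.

Request:
move_arm --increments '[[[0.6,0.08,0,0,0,0,0],[0.6,0.17,0,0,0,0,0],[0.6,0.26,0,0,0,0,0],[0.6,0.35,0,0,0,0,0],[0.6,0.44,0,0,0,0,0],[0.6,0.53,0,0,0,0,0],[0.6,0.62,0,0,0,0,0],[0.6,0.7,0,0,0,0,0]]]'

```text
time: 8.23
tool_pos: [0.5642, -0.0611, 0.2083]
ee_rot: [-3.141, -0.001, 1.625]
wrist_force: [0.4, -0.7, -0.2]
width: 0.0562
```

```bash
python3 - <<'E'
from bench import robot
from h import *
o=robot.get_obs(); print(o['tool_pos'],o['ee_rot'],g(o['tool_pos']),o['wrist_force'])
c=robot.camera_params("top");p,d=robot.snapshot("top"); crop(p,270,130,435,230,4,"pics/c6.png")
E
```

```text
[ 0.56417029 -0.06111643  0.2083399 ] [-3.14088407e+00 -7.09869201e-04  1.62531466e+00] [[ 0.0018912  -0.15344217]] [ 0.39425873 -0.67877024 -0.20665295]
```

View pics/c6.png

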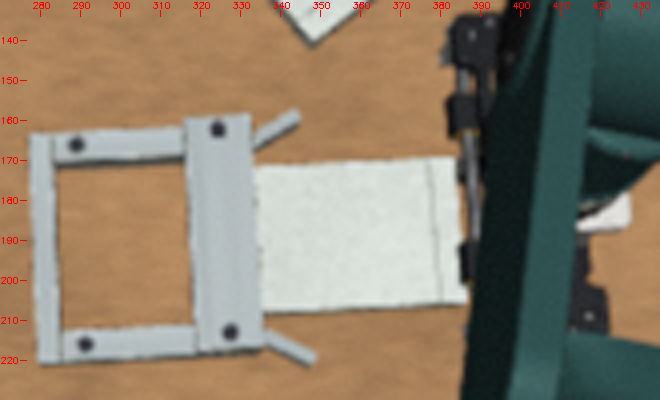

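Request:
move_arm --increments '[[[0.6,0.08,0,0,0,0,0],[0.6,0.16,0,0,0,0,0],[0.6,0.24,0,0,0,0,0],[0.6,0.32,0,0,0,0,0],[0.6,0.4,0,0,0,0,0],[0.6,0.48,0,0,0,0,0],[0.6,0.56,0,0,0,0,0],[0.6,0.65,0,0,0,0,0]]]'

```text
time: 8.95
tool_pos: [0.5608, 0.0032, 0.2087]
ee_rot: [-3.142, 0.0, 1.625]
wrist_force: [-0.0, -1.2, -0.7]
width: 0.0565
```

Request:
move_arm --increments '[[[0.6,0.02,0,0,0,0,0],[0.6,0.04,0,0,0,0,0],[0.6,0.06,0,0,0,0,0],[0.6,0.08,0,0,0,0,0],[0.6,0.1,0,0,0,0,0],[0.6,0.12,0,0,0,0,0]]]'

```text
time: 9.45
tool_pos: [0.5603, 0.0144, 0.2087]
ee_rot: [3.142, 0.0, 1.624]
wrist_force: [0.3, -1.9, -1.1]
width: 0.0564
```

```bash
python3 - <<'E'
from bench import robot
from h import *
o=robot.get_obs(); print(o['tool_pos'],o['ee_rot'],g(o['tool_pos']),o['wrist_force'])
c=robot.camera_params("top");p,d=robot.snapshot("top"); crop(p,270,130,435,230,4,"pics/c7.png")
E
```

```text
[0.56028618 0.01441421 0.20870207] [3.14151596e+00 4.80190731e-05 1.62445090e+00] [[ 0.00208942 -0.07781199]] [ 0.27383294 -1.8972288  -1.11999396]
```

View pics/c7.png

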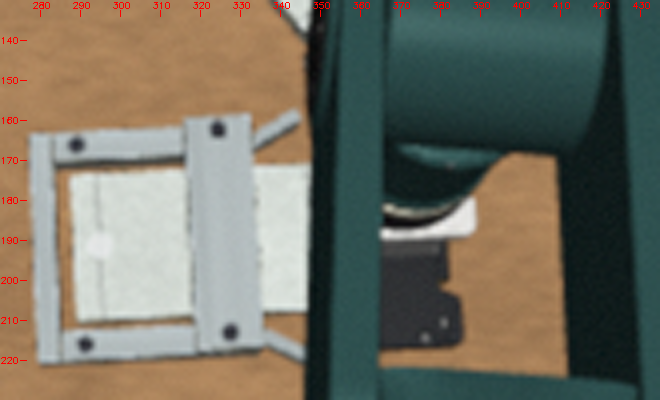

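There's about a 3.5 px (~9 mm) gap left between the carton's front (u≈287.5) and the stop (u≈284). I'll close it slowly and watch the force.

Request:
move_arm --increments '[[[0.6,0.01,0,0,0,0,0],[0.6,0.02,0,0,0,0,0],[0.6,0.03,0,0,0,0,0],[0.6,0.04,0,0,0,0,0],[0.6,0.05,0,0,0,0,0],[0.6,0.06,0,0,0,0,0],[0.6,0.07,0,0,0,0,0],[0.6,0.07,0,0,0,0,0]]]'

```text
time: 10.17
tool_pos: [0.5599, 0.0217, 0.2087]
ee_rot: [3.141, -0.0, 1.625]
wrist_force: [0.8, -0.8, -0.3]
width: 0.0565
```

Request:
move_arm --increments '[[[0.6,0.005,0,0,0,0,0],[0.6,0.01,0,0,0,0,0],[0.6,0.015,0,0,0,0,0],[0.6,0.02,0,0,0,0,0]]]'

```text
time: 10.5
tool_pos: [0.5598, 0.0235, 0.2087]
ee_rot: [3.142, -0.0, 1.625]
wrist_force: [0.3, -1.2, 0.0]
width: 0.0563
```

Request:
move_arm --increments '[[[0.6,0.005,0,0,0,0,0],[0.6,0.01,0,0,0,0,0],[0.6,0.015,0,0,0,0,0],[0.6,0.02,0,0,0,0,0],[0.6,0.02,0,0,0,0,0]]]'

```text
time: 10.92
tool_pos: [0.5597, 0.0248, 0.2087]
ee_rot: [3.142, 0.002, 1.625]
wrist_force: [-0.5, -5.3, -0.5]
width: 0.0564
```

```bash
python3 - <<'E'
from bench import robot
from h import *
o=robot.get_obs(); print(o['tool_pos'],o['ee_rot'],g(o['tool_pos']),o['wrist_force'])
c=robot.camera_params("top");p,d=robot.snapshot("top"); crop(p,270,150,350,225,8,"pics/c8.png")
E
```

```text
[0.55973138 0.02484787 0.2087299 ] [3.14150663e+00 1.97737150e-03 1.62478479e+00] [[ 0.00209857 -0.06736359]] [-0.54144785 -5.28445509 -0.51135976]
```

View pics/c8.png

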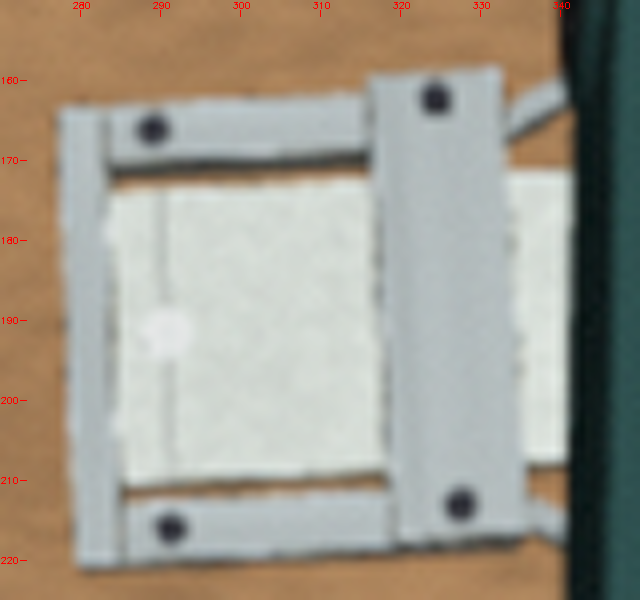

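The force rose to 5.3 N and the front meets the stop along its whole width (u≈284, rows 173–211). A 1 mm nudge to seat it, then I'll back off.

Request:
move_arm --increments '[[[0.6,0.005,0,0,0,0,0],[0.6,0.01,0,0,0,0,0],[0.6,0.01,0,0,0,0,0]]]'

```text
time: 11.22
tool_pos: [0.5597, 0.0252, 0.2087]
ee_rot: [3.142, 0.004, 1.625]
wrist_force: [0.4, -7.1, -0.3]
width: 0.0566
```

Request:
move_arm --increments '[[[0.6,-0.05,0,0,0,0,0],[0.6,-0.15,0,0,0,0,0],[0.6,-0.35,0,0,0,0,0],[0.6,-0.6,0,0,0,0,0],[0.6,-0.9,0,0,0,0,0],[0.6,-0.9,0,0,0,0,0]]]'

```text
time: 11.72
tool_pos: [0.5647, -0.0673, 0.2089]
ee_rot: [3.141, 0.001, 1.621]
wrist_force: [1.2, -0.2, -1.3]
width: 0.0566
```

Request:
move_arm --increments '[[[0.6,-0.3,0,-0.3,0,0,0],[0.6,-0.6,0,-0.6,0,0,0],[0.6,-0.9,0,-0.9,0,0,0],[0.6,-0.9,0,-0.9,0,0,0],[0.6,-0.9,0,-0.9,0,0,0]]]'

```text
time: 12.13
tool_pos: [0.5699, -0.1546, 0.3015]
ee_rot: [3.136, 0.001, 1.622]
wrist_force: [0.6, 1.2, -0.8]
width: 0.0566
```

```bash
python3 - <<'E'
from bench import robot
from h import *
o=robot.get_obs(); print(o['tool_pos'],g(o['tool_pos']),o['wrist_force'])
c=robot.camera_params("top");p,d=robot.snapshot("top"); cv2.imwrite("pics/t9.png",p[:,:,::-1]);crop(p,270,150,370,225,7,"pics/c9.png")
E
```

```text
[ 0.56990783 -0.15461659  0.30147813] [[ 0.00257382 -0.24711572]] [ 0.60509208  1.18454637 -0.84586869]
```

View pics/c9.png

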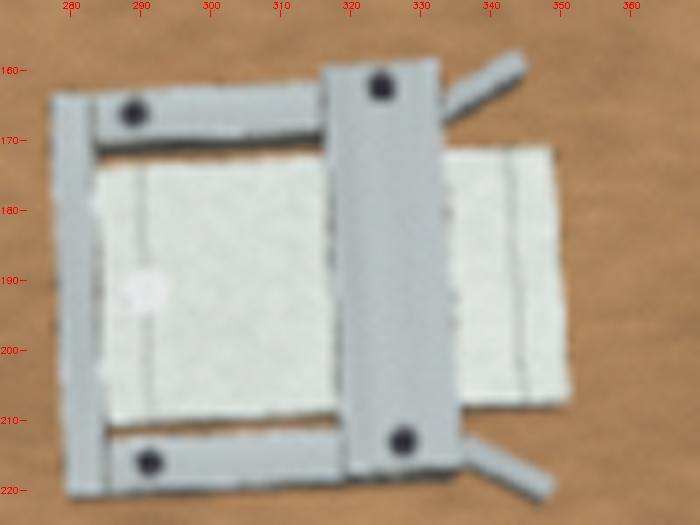

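View pics/t9.png

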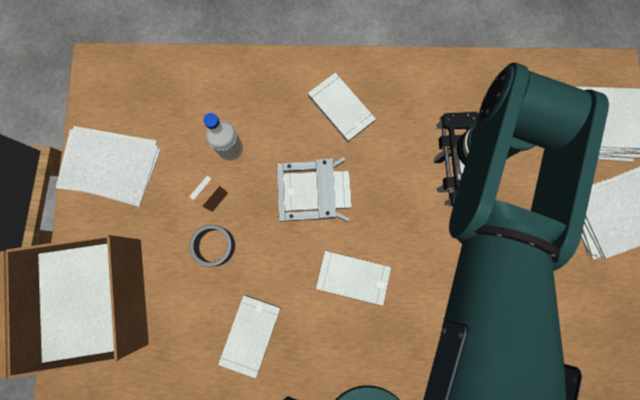

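```bash
python3 - <<'E'
from bench import robot
from h import *
c=robot.camera_params("top")
K=g(px2w(c,[(284,174),(286,210.7),(351,207.3),(348.7,171.3)],.02)); print(K.round(4),K.mean(0))
e=K[0]+K[1]-K[2]-K[3]; print("yaw",np.arctan2(-e[0],e[1]))
print(robot.get_obs()['qvel'].round(4)); print(robot.close_job())
E
```

```text
[[ 0.0445  0.0983]
 [-0.0459  0.0971]
 [-0.0456 -0.0592]
 [ 0.0435 -0.0598]] [-0.00087039  0.0191026 ]
yaw -0.002037790127192921
[ 0.027   0.0207  0.0549 -0.0022 -0.0006  0.0006]
the job is handed in; nothing more can be done
None
```

The carton is in the gauge under the beam with its front edge against the end stop, and the job is handed in. No verdict came back.

**What I did:** I took the carton farthest to the robot's right, first seen at top-view pixel (393,180). Two spread fingers on its long side moved it about 18 mm onto the lane's centre line. The same two fingers behind its rear edge then slid it under the beam until the force rose from 1–2 N to about 7 N at the stop. I backed the hand off along the lane and raised it clear.

**Last checks, from the final top view:**

| Check | Measured | Allowed |
|---|---|---|
| Carton centre along the lane | 19.1 mm | 14 to 24 mm |
| Carton centre across the lane | −0.9 mm | ±12 mm |
| Angle to the lane | −0.002 rad | 0.06 rad |

- **Fit at the stop:** the front edge meets the stop along its full width.
- **Bystanders:** the bottle, tape roll and small box show at the same pixels as at the start.
- **Hand:** it finished about 90 mm above pushing height and clear of everything.
- **Time:** about 12 s of the 72 s.

**Disagreement:** the top and wrist cameras differed by about 2 mm in absolute position. Their carton-to-gauge offsets agreed, and I used those. No check failed.

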